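# Spin-check the track rollers, fit the good ones and start the analyser's feed track

### The job

Spin each roller where it lies on the mat before moving it anywhere: put those that bind into the red reject bin and fit those that spin freely into the feed track, fully down, filling station 1 (at the blue end) first, then 2, then 3. When all the rollers are dealt with, turn the key clockwise fully to start, then let it go so that it springs back to run. Leave the tube rack, the jar and the scanner alone.

Things in the scene. Friction and masses are not known exactly. Their poses are not given: they have to be found in the camera images.
- mat: black rubber anti-slip mat, 310 x 260 x 3 mm, fixed flat on the bench; origin at the centre of its underside. The conveyor rollers lie on it at the start.
- roller_a: one of four or five look-alike drop-in conveyor rollers (absent ones read None), 140 mm long, 340 g: a grey sleeve 36 mm in diameter, 108 mm long, turns on a fixed axle between two square blue end blocks (40 x 40 mm, 12 mm thick). Origin at the middle of the axle, x along it. Lying on a surface, the axle is 20 mm above it and the sleeve clears it by 2 mm. Lift it by the middle of the sleeve
- tube_a (a joint): turn of roller_a's sleeve on its axle in rad, 0 at the start, any number of turns, positive counter-clockwise seen from the roller's +x end. A white strip of tape runs along the sleeve (on top at 0). A sound roller, spun by drawing a closed fingertip across the top of its sleeve, coasts on for a few seconds
- roller_b: another roller, outwardly the same as roller_a. Each end block has a dark steel foot 6 mm thick on its underside (-z); when a roller is lifted by its sleeve the blocks can turn on the axle and hang with the foot down
- tube_b (a joint): the same for roller_b. A sleeve that binds is dragged round by the same rub (it takes about 0.5 N along the surface) but stops at once, within 0.2 s, when the finger leaves it
- roller_c: another roller, outwardly the same as roller_a
- tube_c (a joint): the same for roller_c
- roller_d: another roller, outwardly the same as roller_a
- tube_d (a joint): the same for roller_d
- roller_e: another roller, outwardly the same as roller_a
- tube_e (a joint): the same for roller_e
- track: fixed aluminium roller track that feeds sample racks to the analyser, 164 mm (x) by 250 mm (y), 62 mm high; origin at the centre of its underside. Three stations for rollers lying along x, 75 mm apart along y; end plate by station 1 blue, the other grey. A white control box (84 x 90 x 66 mm high) joins its -x side, the box's centre 126 mm to -x and 35 mm to +y of the origin
- station_1 (a point): where the middle of a fully seated roller's axle lies in station 1, next to the blue end plate (one black dot on the flange tops); 42 mm above the bench; x along the axle, either way round
- station_2 (a point): the same for station 2, the middle one (two dots). At each end of a station the roller's end block drops into a slot 46 mm wide between white teeth; floor of the slots 22 mm above the bench, upright slot walls up to 44 mm, then a steep lead-in that widens to about 62 mm at the tooth tops, 62 mm above the bench
- station_3 (a point): the same for station 3, next to the grey end plate (three dots). Two side flanges, 62 mm high, stand just outside the blocks, 150 mm apart
- bin: loose red open reject bin, 200 (x) x 210 (y) x 60 mm high, walls and floor 4 mm, 0.7 kg; origin at the centre of its underside. It stands on one side of the mat, the track on the other
- key_grip (a point): middle of the upright black bow of the key on top of the control box, 102 mm above the bench, on the key's turning axis. The bow is 9 mm thick (along this point's x), 34 mm wide (along its y), 28 mm high, from 88 to 116 mm above the bench
- key_switch (a joint): key position in rad, clockwise seen from above: 0 is off, 0.75 is run (stop); it stays where it is left (about 0.05 N m)
- key_start (a joint): further clockwise turn of the key past run, in rad: 0 is released, 0.5 is full start (stop). A spring holds it at 0 (0.09 N m at first, 0.17 N m at the stop): the key turns as one from off to run, then on against the spring to start, 1.25 rad in all, and springs back to run when let go
- tube_rack: bystander: white and blue rack of capped sample tubes, 70 x 200 mm, 103 mm high; origin at the centre of its underside
- reagent: bystander: white reagent jar, 64 mm in diameter, 130 mm high; origin at the centre of its underside
- scanner: bystander: black hand-held barcode scanner lying down, about 170 x 60 x 30 mm; origin at its underside

How it is judged:
By the outcome, as a careful person would: the job done as asked, in the order asked, and still so for the second after the job is handed in, with the robot touching nothing.
Of roller_b, roller_d, roller_e only 2 to 3 are there at a start; the rules pass over those that are not, and their reading is None.
At some moment in a run one of bin may be knocked a few centimetres aside while the robot is not near it.
Once in a run the grip may slacken for a moment while it holds something.
It also fails if it takes over 210 s, if anything falls off the work surface, if the arm or the gripper's body presses on something with over 40 N, if the wrist force passes 120 N, or if a joint passes its speed limit or range.

### The arm

A 6-joint arm with a two-finger parallel gripper is mounted at the origin on the work surface. World frame = base frame: x ahead of the robot, y to its left, z up, the work surface at z = 0. Lengths are in m, angles in degrees, forces in N, time in s.
With the tool pointing down it reaches from about 0.3 to 0.85 m from the base axis. Payload 5.4 kg.
Tool frame: the origin (TCP) lies midway between the tips of the shut fingers; the grasp point (between the pads) lies 19 mm behind it; z points along the fingers, y is the line along which they close (so a half turn about z gives the same grasp; the last joint's range is limited). The gripper opens to 85 mm and grips with 20 to 120 N. Pads are 22 mm wide; open, the fingers measure 114 mm over their backs; the gripper's body (76 mm by 85 mm) begins 54 mm behind the grasp point. The pads swing forward as they close: fully open they stand 13 mm farther back than shut.
Start: joints at [-81.194, 9.076, 91.501, -0, 79.423, -12.038], TCP at [0.205, -0.537, 0.231] pointing down, gripper open.
Joint ranges: [-166.64, 166.64], [-54.1, 131.32], [10.49, 154.53], [-73.88, 253.88], [9.74, 151.15], [-171.62, 171.62]. Speed limits (degrees/s): [147.25, 147.25, 180, 180, 180, 180].

### API

Orientations are given as a 3x3 rotation matrix whose columns are the frame's x, y, z axes.
In Python, from plant import telemetry, optics, order, finder gives the robot as it stands. The module is installed in compiled form; this text tells all that it offers.
- The arm moves only by the shell command python3 -m handwheel 'ROWS' [OPENING] [FORCE]. ROWS is a JSON object of lists of equal length, an entry for each row: "travel": the shift along the tool's x, y, z scaled (see below), a list of three; "roll": the turn about the tool's z scaled (see below). A call has 1 to 12 rows; each row is the pose to reach, as a shift and turn from the pose commanded when the call began, along the tool's axes at that moment; what a row does not reach only later rows make up. The controller multiplies each number of a shift by 500 mm and each number of a turn by 90 degrees. A row lasts 1/8 s, in which the tool goes at most 62.5 mm and 10.7 degrees, less where a joint would pass 70% of its speed; a pose out of reach is approached as far as the arm can. A call with a number of a shift or a turn outside -1 to 1 is refused whole. A call with a gripper value outside its range is refused whole. OPENING is the opening in per cent of the stroke, from 0 (shut) to 100 (fully open), set as the call begins (- or left out, the last holds). The fingers move at their own pace and stop on an object; FORCE is the grip in N (left out, the last holds). Time passes only in rows, so rows that repeat a pose let the fingers close. It gives the time, the measured TCP pose, the force, the opening and the grip force at its end, in the units of the state.
- telemetry.get_state(): the state, without advancing time (a new reading comes with each control period).
- optics.camera(name): name is "scene" or "top" or "wrist"; returns a dict with "image" (480x640x3 uint8, blue, green, red), "range_z" (480x640 float32, m along the optical axis (not along the pixel's ray), 0 where there is no reading), "fov_y" (degrees; the focal length in pixels is half the picture's height over the tangent of half this angle, whatever the lens; pixels are square), "cx", "cy" (the principal point, pixels), "position" and "orientation" of the camera in the world. Camera axes: x right, y down, z forward; pixel columns grow to the right and rows downward; lengths in m; the calibration is good to about 2 mm. The wrist camera is an equidistant fisheye: a pixel r from the principal point sees the ray r / f radians off the axis. A picture is of the moment at which its call begins.
- order.sign_off(): hands the job in; it is judged then, once.
Trained networks look in a picture, given as the dict that the camera call returned (one of the last four; its "shot" number tells which), for a name from the list of things; names that differ only in an ending like _2 or _b are one class to them, and where a whole thing is asked for, a point or a joint stands for the part that bears it (a point fixed in the world has none). Each returns a list of dicts, best first, with "confidence" (0 to 1); they miss things now and then, are a little off and sometimes report something else, mostly with a low value. They report only what shows in the picture. A call takes as long as a camera call.
- finder.spot_in(picture, label): "box" ([left, top, right, bottom] in pixels, round what is visible of it).
- finder.cut_out(picture, label): "region" (480x640 bool, what is visible of it) and "box" ([left, top, right, bottom] in pixels, round what is visible of it).
The state is a dict: "time_s": time; "joints": joint angles; "joint_velocities": joint speeds; "effort": joint torques, N m; "ee_pos": TCP position; "eef_rot": TCP orientation; "contact_force": force on the tool from outside, world axes, zero at the start; "moment": the same for the moment, N m; "grip_width": finger opening in m; "grip_force": force on a finger pad.
Only numpy, scipy, OpenCV 4.12 (cv2) and the standard library are available. Lean on these libraries where they do the work, as an engineer would, in place of code of your own. Each camera call takes 0.05 s, during which the arm holds its last target. There are 200 camera calls.

## Working session

There is one attempt and no reset: what is moved stays moved. The work goes in short steps, Python scripts to look and compute and a shell command to move; the robot and the scene stay as the last step left them, time stands still between calls to the robot, and variables do not carry over. Pictures are saved under pics/ and viewed, at most 14 in all, crops included, and the job is handed in when it is done.

```bash
mkdir -p pics
cat > h.py <<'E'
import numpy as np, cv2, json
from plant import telemetry, optics, order, finder
np.set_printoptions(precision=4, suppress=True)
def cloud(p):
    f=240/np.tan(np.radians(p["fov_y"])/2); v,u=np.mgrid[0:480,0:640]
    z=p["range_z"]; X=np.stack([(u-p["cx"])/f*z,(v-p["cy"])/f*z,z],-1)
    W=X@np.array(p["orientation"]).T+np.array(p["position"]); W[z==0]=np.nan
    return W
def st():
    s=telemetry.get_state(); print({k:np.round(s[k],4).tolist() for k in("time_s","ee_pos","contact_force","grip_width","grip_force","joints")}); print(np.array(s["eef_rot"])); return s
def rel(target,s=None):
    s=s or telemetry.get_state()
    return np.array(s["eef_rot"]).T@(np.array(target)-np.array(s["ee_pos"]))/0.5
E
python3 - <<'E'
from h import *
st()
for n in("top","scene"):
    p=optics.camera(n); cv2.imwrite(f"pics/{n}0.png",p["image"]); W=cloud(p)
    print(n,p["fov_y"],p["cx"],p["cy"],p["position"],np.array(p["orientation"]).tolist())
    for l in("roller_a","track","bin","key_grip","mat","tube_rack","reagent","scanner"):
        for d in finder.cut_out(p,l):
            if d["confidence"]<.3: continue
            w=W[d["region"]]; w=w[~np.isnan(w[:,0])]
            r=cv2.minAreaRect((w[:,:2]*1000).astype(np.float32))
            print(l,round(d["confidence"],2),np.round(d["box"]),"med",np.median(w,0),"zmax",np.percentile(w[:,2],98),"rect",np.round(r[0]),np.round(r[1]),round(r[2],1))
E
```

```text
{'time_s': 0.0, 'ee_pos': [0.2045, -0.5368, 0.2303], 'contact_force': [-0.8833, -0.4242, 0.2381], 'grip_width': 0.0852, 'grip_force': 0.0, 'joints': [-81.1944, 9.1137, 91.5721, -0.0004, 79.4257, -12.0364]}
[[ 0.9346  0.3558 -0.0003]
 [ 0.3558 -0.9346  0.0019]
 [ 0.0004 -0.0019 -1.    ]]
top 56.90768837039719 323.38198317659266 232.92908963801116 [0.5238 0.0155 0.9809] [[-0.029067731184848955, -0.9975570593345907, 0.06352149538139833], [-0.9995412238984389, 0.02954890978322168, 0.006648583174927633], [-0.00850933201704254, -0.06329909400889301, -0.9979583237622085]]
roller_a 0.87 [355. 262. 376. 332.] med [ 0.4458 -0.0669  0.0384] zmax 0.0443811294989635 rect [449. -68.] [ 40. 141.] 84.8
roller_a 0.86 [339. 186. 357. 252.] med [ 0.6158 -0.037   0.0386] zmax 0.04446384145849095 rect [614. -38.] [ 40. 141.] 87.6
roller_a 0.84 [285. 263. 313. 331.] med [0.4498 0.0826 0.038 ] zmax 0.04457763302386236 rect [450.  84.] [ 41. 150.] 83.4
roller_a 0.7 [301. 180. 318. 244.] med [0.6297 0.0485 0.0384] zmax 0.04439757316800721 rect [629.  48.] [ 38. 140.] 87.9
roller_a 0.61 [322. 262. 344. 336.] 
[... 2613 characters left out ...]
 [ 0.577  -0.0095  0.0004] zmax 0.002384607843545533 rect [580.   8.] [264. 399.] 89.1
mat 0.7 [159. 220. 176. 238.] med [ 0.4264 -0.2514  0.1009] zmax 0.11378351006409577 rect [ 426. -252.] [33.  9.] 84.0
tube_rack 0.81 [278. 295. 414. 388.] med [ 0.8096 -0.0022  0.0458] zmax 0.10092455905891057 rect [737.  27.] [247. 185.] 86.9
reagent 0.7 [419. 254. 466. 339.] med [0.7715 0.18   0.079 ] zmax 0.12846475706686683 rect [670. 252.] [ 75. 268.] 53.8
reagent 0.69 [252. 238. 273. 259.] med [ 0.4489 -0.0693  0.036 ] zmax 0.0399865606601169 rect [450. -67.] [ 36. 103.] 84.7
scanner 0.71 [161. 333. 208. 431.] med [ 0.7652 -0.2433  0.0235] zmax 0.028806859050227916 rect [ 766. -243.] [171.  59.] 5.8
```

```bash
python3 -c "
import cv2
a=cv2.imread('pics/top0.png')[90:350,120:560]; cv2.imwrite('pics/top0c.png',cv2.resize(a,(792,468),interpolation=cv2.INTER_CUBIC))
a=cv2.imread('pics/scene0.png')[190:400,50:530]; cv2.imwrite('pics/scene0c.png',cv2.resize(a,(800,350),interpolation=cv2.INTER_CUBIC))"
```

```text
(no output)
```

View pics/top0c.png

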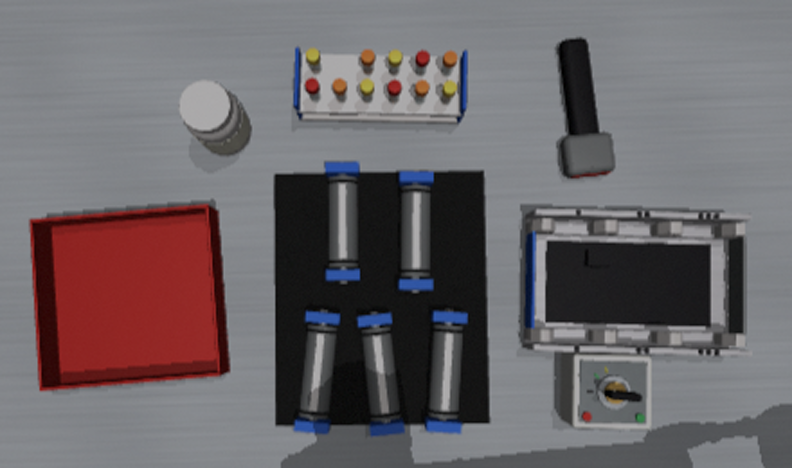

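View pics/scene0c.png

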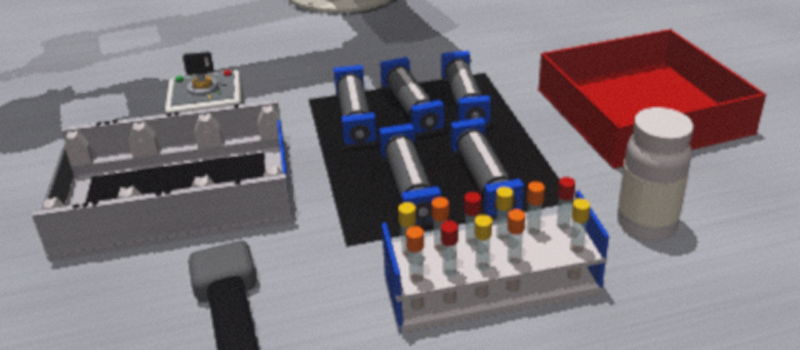

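The top view shows five rollers on the mat, the bin to the left and the track to the right. The track's blue end faces the mat. The key sits on the box at about crop (622,395). All the rollers lie roughly along x.

```bash
cat >> h.py <<'E'
def plan(x,y,z,yaw=None):
    s=telemetry.get_state(); R=np.array(s["eef_rot"]); t=rel([x,y,z],s)
    cur=np.degrees(np.arctan2(R[1,0],R[0,0])); o=f"travel {np.round(t,4)} cur yaw {cur:.2f}"
    if yaw is not None: o+=f" roll {((cur-yaw+180)%360-180)/90:.4f}"
    print(o)
def rollers(p,conf=.3):
    W=cloud(p); out=[]
    for d in finder.cut_out(p,"roller_a"):
        w=W[d["region"]]; w=w[~np.isnan(w[:,0])]
        if len(w)<100: continue
        zm=np.percentile(w[:,2],90); q=w[(w[:,2]>zm-0.014)&(w[:,2]<zm+.01)]
        r=cv2.minAreaRect((q[:,:2]*1000).astype(np.float32)); b=cv2.boxPoints(r)
        e=[b[1]-b[0],b[2]-b[1]]; e=max(e,key=np.linalg.norm); L=np.linalg.norm(e)
        if L<110 or L>175: continue
        a=(np.degrees(np.arctan2(e[1],e[0]))+90)%180-90
        out.append((np.array(r[0]),a)); print("roller",round(d["confidence"],2),np.round(r[0],1),np.round(r[1]),"yaw %.1f"%a,"ztop %.4f"%zm)
    return out
E
python3 - <<'E'
from h import *
p=optics.camera("top"); rollers(p); W=cloud(p)
m=(W[...,2]>.05)&(W[...,2]<.069)&(W[...,0]>.465)&(W[...,0]<.66)&(W[...,1]<-.1)&(W[...,1]>-.5)
q=(W[m][:,:2]*1000).astype(np.float32); r=cv2.minAreaRect(q); print("track",r, np.median(W[m][:,2]))
m=(W[...,2]>.055)&(W[...,2]<.069)&(W[...,0]>.37)&(W[...,0]<.463)&(W[...,1]<-.1)&(W[...,1]>-.5)
print("box",cv2.minAreaRect((W[m][:,:2]*1000).astype(np.float32)))
plan(.47,0,.22,-2)
E
python3 -m handwheel 2>&1 | head -5
```

```text
roller 0.93 [447.9   9.9] [141.  38.] yaw 3.9 ztop 0.0426
roller 0.93 [615.2 -37.9] [ 39. 139.] yaw -1.9 ztop 0.0427
roller 0.93 [627.5  49.3] [ 36. 137.] yaw -2.3 ztop 0.0427
roller 0.86 [449.  -67.2] [ 38. 141.] yaw -5.0 ztop 0.0426
roller 0.73 [453.1  83.8] [ 40. 142.] yaw -7.3 ztop 0.0425
track ((544.84765625, -295.0699462890625), (250.77828979492188, 167.38084411621094), 86.88382720947266) 0.06045149933730021
box ((421.3301086425781, -310.84942626953125), (209.51654052734375, 83.19593811035156), 89.96807861328125)
travel [ 0.8785 -0.8155  0.0226] cur yaw 20.84 roll 0.2538
invalid input
```

```bash
python3 -m handwheel '{"travel":[[0.08,-0.08,0],[0.17,-0.16,0],[0.26,-0.24,0],[0.35,-0.32,0],[0.44,-0.4,0.01],[0.53,-0.48,0.02],[0.62,-0.57,0.02],[0.71,-0.66,0.02],[0.8,-0.74,0.02],[0.8785,-0.8155,0.02],[0.8785,-0.8155,0.02]],"roll":[0,0.05,0.1,0.15,0.2,0.254,0.254,0.254,0.254,0.254,0.254]}' 0 20
python3 - <<'E'
from h import *
st(); p=optics.camera("wrist"); cv2.imwrite("pics/w1.png",p["image"]); print(p["fov_y"],p["cx"],p["cy"],p["position"],np.array(p["orientation"]))
plan(.449,-.067,.06)
E
```

```text
time_s: 2.38
ee_pos: [0.4707, 0.0032, 0.2214]
eef_rot: [[1.0, -0.029, 0.0], [-0.029, -1.0, 0.001], [0.0, -0.001, -1.0]]
contact_force: [-0.1, -1.6, 0.3]
grip_width: -0.0001
grip_force: 0.0
{'time_s': 2.375, 'ee_pos': [0.4707, 0.0032, 0.2214], 'contact_force': [-0.06, -1.5963, 0.3416], 'grip_width': -0.0001, 'grip_force': 0.0, 'joints': [-14.3979, -6.3637, 108.3616, 0.0421, 77.9993, 77.2717]}
[[ 0.9996 -0.0293  0.0002]
 [-0.0293 -0.9996  0.0007]
 [ 0.0002 -0.0007 -1.    ]]
65.70646984690485 319.9219580956837 239.52237776405363 [ 0.5395 -0.0001  0.3642] [[-0.0289 -0.9617 -0.2726]
 [-0.9996  0.0278  0.008 ]
 [-0.0001  0.2727 -0.9621]]
travel [-0.038   0.138   0.3225] cur yaw -1.80
```

View pics/w1.png

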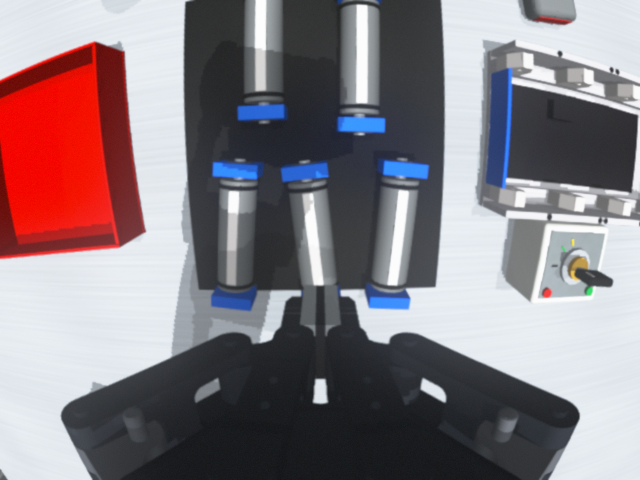

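The tape strip on each sleeve shows clearly in the wrist view. I'll start the rubs with the right-hand near roller.

```bash
python3 -m handwheel '{"travel":[[-0.038,0.07,0.1],[-0.038,0.138,0.2],[-0.038,0.138,0.3],[-0.038,0.138,0.35],[-0.038,0.138,0.357],[-0.038,0.138,0.3615],[-0.038,0.138,0.3615]],"roll":[0,0.03,0.03,0.03,0.03,0.03,0.03]}'
```

```text
time_s: 3.3
ee_pos: [0.4494, -0.0688, 0.0417]
eef_rot: [[0.997, -0.082, 0.002], [-0.082, -0.997, -0.001], [0.002, 0.001, -1.0]]
contact_force: [0.0, -0.5, 0.5]
grip_width: 0.0002
grip_force: 0.0
```

```bash
cat > shots.py <<'E'
import sys; from h import *
n=int(sys.argv[2]); ims=[]; gap=int(sys.argv[3]) if len(sys.argv)>3 else 3
for i in range(n):
    p=optics.camera("wrist"); ims.append(p["image"][100:340,220:420] if len(sys.argv)<5 else p["image"])
s=telemetry.get_state(); print("t",s["time_s"])
for i in range(1,n): print("diff",i,round(float(np.abs(ims[i].astype(int)-ims[i-1]).mean()),2), end="; ")
cv2.imwrite(f"pics/{sys.argv[1]}.png",np.hstack(ims[:4]))
E
python3 -m handwheel '{"travel":[[0,0,0.003],[0,0,0.003],[0,0.05,0.003],[0,0.1,-0.01]],"roll":[0,0,0,0]}'; python3 shots.py s1 4
```

```text
time_s: 3.8
ee_pos: [0.4446, -0.1185, 0.046]
eef_rot: [[0.997, -0.081, 0.0], [-0.081, -0.997, -0.0], [0.0, 0.0, -1.0]]
contact_force: [1.0, -0.1, -0.5]
grip_width: -0.0003
grip_force: 0.0
t 4.0
diff 1 14.22; diff 2 4.94; diff 3 5.89;
```

View pics/s1.png

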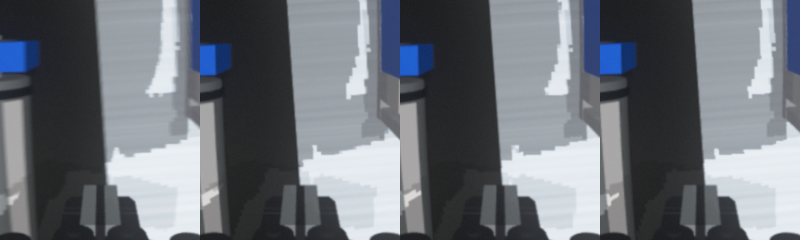

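The roller sits at the left edge of these crops, so the tape isn't in view. I'll unwrap the sleeve from the calibration and track the tape angle numerically.

```bash
cat > spin.py <<'E'
import sys; from h import *
x,y,yaw=map(float,sys.argv[1:4]); n=int(sys.argv[4]); x/=1000;y/=1000
a=np.radians(yaw); ax=np.array([np.cos(a),np.sin(a),0]); lat=np.array([-np.sin(a),np.cos(a),0])
ph=np.radians(np.arange(-80,81,5)); al=np.linspace(.018,.048,16)
P=np.array([x,y,.0235])+ax*al[None,:,None]+.018*(np.sin(ph)[:,None,None]*lat+np.cos(ph)[:,None,None]*np.array([0,0,1]))
sh=[optics.camera("wrist") for _ in range(n)]
print("t",telemetry.get_state()["time_s"])
rows=[]
for p in sh:
    R=np.array(p["orientation"]); C=np.array(p["position"]); Q=(P-C)@R; f=240/np.tan(np.radians(p["fov_y"])/2)
    rho=np.hypot(Q[...,0],Q[...,1]); th=np.arctan2(rho,Q[...,2]); u=p["cx"]+f*th*Q[...,0]/rho; v=p["cy"]+f*th*Q[...,1]/rho
    g=cv2.cvtColor(p["image"],cv2.COLOR_BGR2GRAY); I=cv2.remap(g,u.astype(np.float32),v.astype(np.float32),cv2.INTER_LINEAR)
    nrm=(P-C); vis=(np.einsum('ijk,ijk->ij',-nrm,np.broadcast_to((P-np.array([x,y,.0235])-ax*al[None,:,None]),P.shape))>0).mean(1)>.5
    pr=np.where(vis,np.median(I,1),0); rows.append(pr)
print("phi",np.degrees(ph[::2]).astype(int))
for r in rows: print(" ".join(f"{int(k):3d}" for k in r[::2]))
E
python3 spin.py 449 -67 -5 5
```

```text
t 4.25
phi [-80 -70 -59 -50 -40 -29 -20 -10   0  10  20  29  40  50  59  70  80]
 76 149 168 168 167 105 111 115 108 102  97  91  73  48  47   0   0
 77 150 168 168 167 105 112 115 109 102  97  92  74  48  47   0   0
 77 151 168 168 167 105 112 115 109 103  97  91  74  48  48   0   0
 77 150 168 168 167 105 112 115 109 103  97  91  74  48  47   0   0
 77 150 168 168 167 105 112 115 109 103  97  91  74  48  47   0   0
```

Roller 1 at (449,-67) had its tape dragged to about -55° and it is not moving now, so it looks binding. Next is the middle near roller, with the same rub.

```bash
python3 -c "
from h import *
plan(.447,.010,.0392,3.9)"
```

```text
travel [-0.0153 -0.2543  0.0123] cur yaw -4.66 roll -0.0951
```

```bash
python3 -m handwheel '{"travel":[[0,0,-0.05],[-0.015,-0.12,-0.05],[-0.015,-0.24,-0.05],[-0.015,-0.2543,-0.02],[-0.015,-0.2543,0.0045],[-0.015,-0.2543,0.0123],[-0.015,-0.2543,0.0123],[-0.015,-0.2043,0.0123],[-0.015,-0.154,0]],"roll":[0,-0.05,-0.095,-0.095,-0.095,-0.095,-0.095,-0.095,-0.095]}'; python3 spin.py 448 10 3.9 6
```

```text
time_s: 5.38
ee_pos: [0.4426, -0.0427, 0.0448]
eef_rot: [[0.998, 0.065, -0.002], [0.065, -0.998, 0.0], [-0.002, -0.0, -1.0]]
contact_force: [0.5, -0.9, -0.3]
grip_width: -0.0001
grip_force: 0.0
t 5.675
phi [-80 -70 -59 -50 -40 -29 -20 -10   0  10  20  29  40  50  59  70  80]
 76  82 135 180 180 166 110 113 112 107 102  95  85  66  55   0   0
 71  79  85 180 179 180 109 112 113 108 104  98  94  92  69   0   0
 70  79  86 179 180 180 109 112 113 109 104  98  93  94  71   0   0
 70  79  86 179 180 180 109 112 113 108 104  99  93  83  68   0   0
 71  79  86 179 180 179 109 112 113 108 104  98  92  82  65   0   0
 72  79  87 180 179 180 109 112 114 108 104  98  92  80  65   0   0
```

Roller 5 (middle near) is also stationary, with its tape at -42°. Next is the left near one.

```bash
python3 -c "
from h import *
plan(.452,.0845,.0392,-7)"
```

```text
travel [ 0.0348 -0.2486  0.0117] cur yaw 3.78 roll 0.1198
```

```bash
python3 -m handwheel '{"travel":[[0,0,-0.05],[0.02,-0.12,-0.05],[0.035,-0.24,-0.05],[0.035,-0.2486,-0.02],[0.035,-0.2486,0.004],[0.035,-0.2486,0.0117],[0.035,-0.2486,0.0117],[0.035,-0.1986,0.0117],[0.035,-0.148,0]],"roll":[0,0.06,0.12,0.12,0.12,0.12,0.12,0.12,0.12]}'; python3 spin.py 453 84 -7.3 6; python3 -c "
from h import *
plan(.620,.0495,.0392,-2)"
```

```text
time_s: 6.8
ee_pos: [0.455, 0.0324, 0.0447]
eef_rot: [[0.992, -0.122, -0.002], [-0.122, -0.992, 0.0], [-0.002, 0.0, -1.0]]
contact_force: [0.4, 1.3, 0.3]
grip_width: 0.0001
grip_force: 0.0
t 7.1
phi [-80 -70 -59 -50 -40 -29 -20 -10   0  10  20  29  40  50  59  70  80]
 75  80  87  94  99 105 108 109 109 106 102  96  84  60  51   0   0
 68  76  84  92  97 102 107 111 111 108 103  99  93  80  61   0   0
 68  76  84  91  97 103 108 113 112 108 103  99  93  81  63   0   0
 68  76  85  91  97 103 109 115 112 107 103  99  93  80  61   0   0
 68  76  85  91  97 103 109 115 112 107 103  99  93  94  94   0   0
 69  76  85  91  97 103 109 115 113 108 103  99  93 130 175   0   0
travel [ 0.3233 -0.0704  0.0111] cur yaw -7.01 roll -0.0556
```

Roller 3 spins freely: its tape went out of view and is coming round again. Next is the far left one.

```bash
python3 -m handwheel '{"travel":[[0,0,-0.05],[0.11,-0.03,-0.05],[0.22,-0.07,-0.05],[0.32,-0.07,-0.05],[0.3233,-0.0704,-0.02],[0.3233,-0.0704,0.003],[0.3233,-0.0704,0.0113],[0.3233,-0.0704,0.0113],[0.3233,-0.0204,0.0113],[0.3233,0.03,0]],"roll":[0,-0.02,-0.05,-0.055,-0.055,-0.055,-0.055,-0.055,-0.055,-0.055]}'; python3 spin.py 627.5 49.3 -2.3 6; python3 -c "
from h import *
plan(.610,-.0378,.0392,-2)"
```

```text
time_s: 8.35
ee_pos: [0.612, 0.0001, 0.0444]
eef_rot: [[0.999, -0.034, -0.003], [-0.034, -0.999, 0.001], [-0.003, -0.001, -1.0]]
contact_force: [0.8, -0.1, 0.2]
grip_width: 0.0002
grip_force: 0.0
t 8.65
phi [-80 -70 -59 -50 -40 -29 -20 -10   0  10  20  29  40  50  59  70  80]
 68  77  84  91  98 105 115 114 109 106 102  97  89  73  60   0   0
 58  72  81  89  96 103 109 110 110 107 103  99  94  88  80   0   0
 58  72  80  89  95 102 107 110 112 109 104  99  94  89  82   0   0
 58  72  80  89  96 101 106 111 114 109 104  99  94  89  82   0   0
 58  72  81  89  95 101 106 112 115 109 104  99  94  89  82   0   0
 59  72  81  89  96 101 107 111 114 110 104  99  94  90 100   0   0
travel [-0.0044  0.0774  0.0115] cur yaw -1.98 roll 0.0002
```

```bash
python3 -m handwheel '{"travel":[[0,0,-0.05],[-0.004,0.06,-0.05],[-0.0044,0.0774,-0.02],[-0.0044,0.0774,0.0035],[-0.0044,0.0774,0.0115],[-0.0044,0.0774,0.0115],[-0.0044,0.1274,0.0115],[-0.0044,0.178,0]],"roll":[0,0,0,0,0,0,0,0]}'; python3 spin.py 615 -38 -1.9 8
python3 - <<'E'
from h import *
s=telemetry.get_state();print(s["time_s"])
p=optics.camera("top"); rollers(p); 
plan(.453,.084,.07,-7)
E
```

```text
time_s: 9.65
ee_pos: [0.6079, -0.0877, 0.0436]
eef_rot: [[0.999, -0.034, -0.003], [-0.034, -0.999, 0.002], [-0.003, -0.001, -1.0]]
contact_force: [0.4, 0.9, -0.2]
grip_width: -0.0001
grip_force: 0.0
t 10.05
phi [-80 -70 -59 -50 -40 -29 -20 -10   0  10  20  29  40  50  59  70  80]
 71  80  86  92  98 106 113 112 108 104 100  94  83  62  51   0   0
 66  75  82  91  97 103 109 109 108 105 102  97  91  80  64   0   0
 66  75  82  90  96 102 106 110 111 107 102  97  91  83  69   0   0
 66  74  82  90  96 102 107 111 112 107 102  97  92  82  69   0   0
 66  75  83  90  96 102 107 112 113 108 102  97  92  82  68   0   0
 67  75  82  91  96 102 107 112 113 107 103  97  92 101 160   0   0
 66  75  83  90  96 102 107 111 113 107 102  97 143 167 155   0   0
 67  76  83  91  97 103 108 109 110 107 138 179 179 174 139   0   0
10.05
roller 0.86 [453.   83.3] [ 39. 141.] yaw -7.2 ztop 0.0424
roller 0.79 [614.8 -33.3] [142.  31.] yaw 5.4 ztop 0.0429
roller 0.73 [627.6  49.1] [ 39. 141.] yaw -1.6 ztop 0.0426
roller 0.66 [460.3  17.8] [ 34. 119.] yaw -1.8 ztop 0.0427
travel [-0.3236 -0.3336 -0.0493] cur yaw -1.96 roll 0.0560
```

Result: rollers 2, 3 and 4 spin freely, and rollers 1 and 5 bind. I'll take roller 1 to the bin first.

```bash
python3 -c "
from h import *
plan(.449,-.067,.006,-5)"
```

```text
travel [-0.3212 -0.0315  0.0786] cur yaw -1.96 roll 0.0337
```

```bash
python3 -m handwheel '{"travel":[[0,0,-0.08],[-0.1,-0.01,-0.1],[-0.2,-0.02,-0.1],[-0.3,-0.0315,-0.1],[-0.3212,-0.0315,-0.1],[-0.3212,-0.0315,-0.05],[-0.3212,-0.0315,0],[-0.3212,-0.0315,0.04],[-0.3212,-0.0315,0.0786],[-0.3212,-0.0315,0.0786]],"roll":[0,0.01,0.02,0.033,0.033,0.033,0.033,0.033,0.033,0.033]}' 64 60
python3 -m handwheel '{"travel":[[0,0,0],[0,0,0],[0,0,0],[0,0,0],[0,0,-0.04],[0,0,-0.1],[0,0,-0.2],[0,0,-0.3],[0,0,-0.3]],"roll":[0,0,0,0,0,0,0,0,0]}' 20 60
python3 - <<'E'
from h import *
p=optics.camera("top")
W=cloud(p)
for d in finder.cut_out(p,"bin")[:1]:
    w=W[d["region"]]; w=w[w[:,2]>.05]; print(d["confidence"],cv2.minAreaRect((w[:,:2]*1000).astype(np.float32)),len(w))
print(rollers(p) and 0)
p=optics.camera("wrist"); cv2.imwrite("pics/w2.png",p["image"])
st()
E
```

```text
time_s: 11.4
ee_pos: [0.4488, -0.0674, 0.0053]
eef_rot: [[0.996, -0.087, -0.002], [-0.087, -0.996, 0.001], [-0.002, -0.001, -1.0]]
contact_force: [-0.4, 0.0, -0.4]
grip_width: 0.055
grip_force: 0.0
time_s: 12.52
ee_pos: [0.4517, -0.0688, 0.1601]
eef_rot: [[0.996, -0.087, 0.008], [-0.087, -0.996, -0.003], [0.008, 0.003, -1.0]]
contact_force: [0.3, 0.9, -3.8]
grip_width: 0.0341
grip_force: 61.1
0.69 ((546.8441772460938, 303.9701843261719), (200.62530517578125, 211.4875946044922), 3.224628448486328) 1005
roller 0.95 [627.7  50.2] [ 37. 141.] yaw -1.6 ztop 0.0422
roller 0.85 [615.3 -37.9] [ 39. 139.] yaw -2.0 ztop 0.0426
roller 0.8 [448.  10.] [142.  39.] yaw 3.8 ztop 0.0425
roller 0.73 [453.1  83.8] [ 40. 142.] yaw -7.2 ztop 0.0423
0
{'time_s': 12.725, 'ee_pos': [0.4475, -0.067, 0.1539], 'contact_force': [0.2497, -0.2805, -3.3666], 'grip_width': 0.034, 'grip_force': 61.1211, 'joints': [-23.8796, -4.9706, 115.045, 0.0004, 70.198, 71.1078]}
[[ 0.9962 -0.0869 -0.0043]
 [-0.0869 -0.9962  0.0019]
 [-0.0045 -0.0015 -1.    ]]
```

View pics/w2.png

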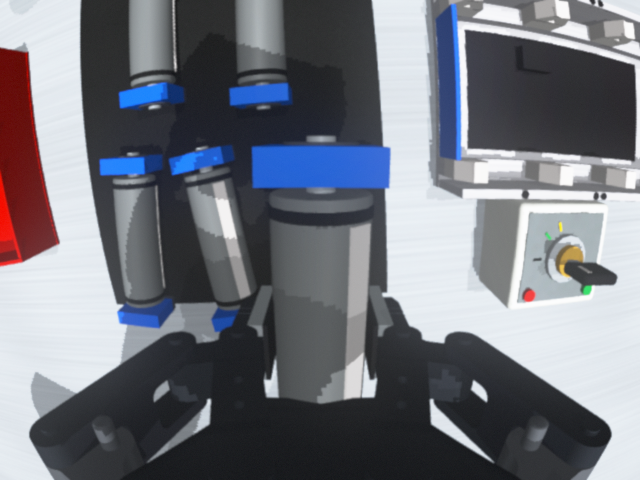

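The roller is held squarely, and there is open space up to the bin.

```bash
python3 -c "
from h import *
plan(.545,.352,.0085,3)"
```

```text
travel [ 0.1228 -0.8513  0.2915] cur yaw -4.99 roll -0.0887
```

```bash
python3 -m handwheel '{"travel":[[0.01,-0.06,0],[0.03,-0.16,0],[0.045,-0.27,0],[0.06,-0.38,0],[0.075,-0.49,0],[0.09,-0.6,0],[0.105,-0.71,0],[0.12,-0.8,0],[0.1228,-0.8513,0.02],[0.1228,-0.8513,0.06]],"roll":[0,-0.03,-0.06,-0.089,-0.089,-0.089,-0.089,-0.089,-0.089,-0.089]}'
python3 - <<'E'
from h import *
s=telemetry.get_state(); print(s["grip_width"],s["grip_force"])
p=optics.camera("top"); W=cloud(p)
for d in finder.cut_out(p,"bin")[:1]:
    w=W[d["region"]]; w=w[(w[:,2]>.05)&(w[:,2]<.065)]; print(cv2.minAreaRect((w[:,:2]*1000).astype(np.float32)),len(w))
plan(.545,.352,.0085,3)
E
```

```text
time_s: 13.98
ee_pos: [0.5465, 0.3524, 0.1238]
eef_rot: [[0.998, 0.055, -0.002], [0.055, -0.998, -0.001], [-0.002, 0.0, -1.0]]
contact_force: [-0.3, -0.3, -3.5]
grip_width: 0.0343
grip_force: 63.0
0.03433670168406321 63.04115653038025
((546.692138671875, 303.5425109863281), (200.10699462890625, 211.29798889160156), 3.248587131500244) 763
travel [ 0.0045 -0.0063  0.2238] cur yaw 3.04 roll 0.0004
```

```bash
python3 -m handwheel '{"travel":[[0,0,0.06],[0,0,0.12],[0,0,0.17],[0,0,0.205],[0,0,0.223],[0,0,0.223]],"roll":[0,0,0,0,0,0]}'
python3 -m handwheel '{"travel":[[0,0,0],[0,0,0],[0,0,-0.05],[0,0,-0.15],[0,0,-0.25],[0,0.05,-0.3]],"roll":[0,0,0,0,0,0]}' 60
python3 -c "
from h import *
plan(.447,.010,.006,3.9)"
```

```text
time_s: 14.82
ee_pos: [0.5472, 0.3506, 0.0145]
eef_rot: [[0.999, 0.052, -0.001], [0.052, -0.999, -0.0], [-0.001, 0.0, -1.0]]
contact_force: [-0.2, 0.8, -3.2]
grip_width: 0.0344
grip_force: 63.4
time_s: 15.58
ee_pos: [0.5506, 0.3277, 0.1701]
eef_rot: [[0.998, 0.055, 0.007], [0.055, -0.998, 0.003], [0.008, -0.003, -1.0]]
contact_force: [-0.0, 0.5, -0.1]
grip_width: 0.0514
grip_force: 0.0
travel [-0.2443  0.624   0.3247] cur yaw 3.15 roll -0.0083
```

```bash
python3 -m handwheel '{"travel":[[-0.04,0.1,0],[-0.08,0.2,0],[-0.12,0.31,0],[-0.16,0.42,0],[-0.2,0.52,0],[-0.24,0.61,0],[-0.24,0.622,0.06],[-0.24,0.622,0.14],[-0.24,0.622,0.2],[-0.24,0.622,0.22],[-0.24,0.622,0.22]],"roll":[0,0,0,0,0,0,0,0,0,0,0]}' 64
python3 -c "
from h import *
plan(.448,.010,.006,3.9)"
```

```text
time_s: 16.95
ee_pos: [0.4457, 0.0091, 0.0553]
eef_rot: [[0.999, 0.053, 0.001], [0.053, -0.999, -0.0], [0.001, 0.0, -1.0]]
contact_force: [0.9, -1.1, -0.6]
grip_width: 0.0547
grip_force: 0.0
travel [ 0.0047 -0.0016  0.0987] cur yaw 3.03 roll -0.0096
```

```bash
python3 -m handwheel '{"travel":[[0.004,-0.001,0.05],[0.004,-0.001,0.0987],[0.004,-0.001,0.0987]],"roll":[-0.01,-0.01,-0.01]}'
python3 -m handwheel '{"travel":[[0,0,0],[0,0,0],[0,0,0],[0,0,0],[0,0,-0.04],[0,0,-0.12],[0,0,-0.22],[0,0,-0.3],[0,0,-0.3]],"roll":[0,0,0,0,0,0,0,0,0]}' 20
python3 - <<'E'
from h import *
p=optics.camera("top"); W=cloud(p)
for d in finder.cut_out(p,"bin")[:1]:
    w=W[d["region"]]; w=w[(w[:,2]>.05)&(w[:,2]<.065)]; print(cv2.minAreaRect((w[:,:2]*1000).astype(np.float32)),len(w))
plan(.550,.255,.12,3)
E
```

```text
time_s: 17.32
ee_pos: [0.447, 0.0098, 0.0055]
eef_rot: [[0.998, 0.069, -0.001], [0.069, -0.998, 0.0], [-0.001, -0.0, -1.0]]
contact_force: [1.2, 0.8, 0.7]
grip_width: 0.0544
grip_force: 0.0
time_s: 18.45
ee_pos: [0.45, 0.0091, 0.1595]
eef_rot: [[0.998, 0.069, 0.009], [0.069, -0.998, -0.002], [0.009, 0.003, -1.0]]
contact_force: [0.4, 0.5, -3.7]
grip_width: 0.0342
grip_force: 61.3
((546.7030029296875, 304.0942687988281), (200.42428588867188, 211.7638702392578), 3.1880643367767334) 1005
travel [ 0.2396 -0.475   0.0698] cur yaw 3.92 roll 0.0102
```

```bash
python3 -m handwheel '{"travel":[[0.04,-0.08,-0.02],[0.09,-0.18,-0.02],[0.14,-0.28,-0.02],[0.19,-0.38,-0.02],[0.235,-0.46,-0.02],[0.2396,-0.475,0.02],[0.2396,-0.475,0.07],[0.2396,-0.475,0.07]],"roll":[0,0,0.01,0.01,0.01,0.01,0.01,0.01]}'
python3 - <<'E'
from h import *
p=optics.camera("top"); W=cloud(p)
for d in finder.cut_out(p,"bin")[:1]:
    w=W[d["region"]]; w=w[(w[:,2]>.05)&(w[:,2]<.065)]; print(cv2.minAreaRect((w[:,:2]*1000).astype(np.float32)),len(w))
plan(.550,.255,.0085,3)
E
```

```text
time_s: 19.55
ee_pos: [0.5465, 0.2535, 0.1151]
eef_rot: [[0.999, 0.053, -0.01], [0.052, -0.999, -0.003], [-0.01, 0.002, -1.0]]
contact_force: [-0.8, 0.4, -3.2]
grip_width: 0.0344
grip_force: 61.2
((546.6881103515625, 303.57794189453125), (200.1227264404297, 210.9383087158203), 3.1012282371520996) 625
travel [ 0.0016 -0.0019  0.2214] cur yaw 2.99 roll -0.0001
```

```bash
python3 -m handwheel '{"travel":[[0,0,0.06],[0,0,0.12],[0,0,0.17],[0,0,0.205],[0,0,0.22],[0,0,0.22]],"roll":[0,0,0,0,0,0]}'
python3 -m handwheel '{"travel":[[0,0,0],[0,0,0],[0,0,-0.05],[0,0,-0.15],[0,0,-0.25],[-0.08,0.1,-0.28],[-0.15,0.2,-0.28],[-0.2,0.32,-0.28],[-0.2,0.32,-0.24],[-0.2,0.32,-0.18],[-0.2,0.32,-0.18]],"roll":[0,0,0,0,0,0.02,0.06,0.11,0.11,0.11,0.11]}' 62
python3 - <<'E'
from h import *
p=optics.camera("top"); rollers(p); cv2.imwrite("pics/top2.png",p["image"])
plan(.453,.084,.006,-7.2)
E
```

```text
time_s: 20.4
ee_pos: [0.5508, 0.2548, 0.0107]
eef_rot: [[0.999, 0.053, 0.0], [0.053, -0.999, 0.0], [0.0, -0.0, -1.0]]
contact_force: [-0.7, -0.2, -3.4]
grip_width: 0.0342
grip_force: 61.4
time_s: 21.78
ee_pos: [0.4575, 0.0895, 0.0992]
eef_rot: [[0.993, -0.12, -0.004], [-0.12, -0.993, -0.0], [-0.004, 0.001, -1.0]]
contact_force: [0.2, 0.1, -0.1]
grip_width: 0.0531
grip_force: 0.0
roller 0.93 [628.6  49.1] [ 38. 139.] yaw -1.4 ztop 0.0426
roller 0.89 [550.3 252.6] [142.  41.] yaw 3.9 ztop 0.0434
roller 0.62 [614.4 -38.3] [ 39. 141.] yaw -1.8 ztop 0.0427
roller 0.56 [546.4 347.8] [142.  40.] yaw 2.6 ztop 0.0433
travel [-0.0121  0.013   0.1909] cur yaw -6.86 roll 0.0038
```

```bash
python3 -m handwheel '{"travel":[[-0.012,0.013,0.06],[-0.012,0.013,0.13],[-0.012,0.013,0.19],[-0.012,0.013,0.19]],"roll":[0.004,0.004,0.004,0.004]}'
python3 -m handwheel '{"travel":[[0,0,0],[0,0,0],[0,0,0],[0,0,0],[0,0,-0.04],[0,0,-0.12],[0,0,-0.22],[0,0,-0.3],[0,0,-0.34],[0,0,-0.34]],"roll":[0,0,0,0,0,0,0,0,0,0]}' 20
python3 - <<'E'
from h import *
st()
plan(.551,-.2195,.17,-3.1)
E
```

```text
time_s: 22.38
ee_pos: [0.4515, 0.0843, 0.0049]
eef_rot: [[0.992, -0.125, -0.003], [-0.125, -0.992, 0.0], [-0.003, 0.0, -1.0]]
contact_force: [-0.4, 0.3, -0.2]
grip_width: 0.053
grip_force: 0.0
time_s: 23.62
ee_pos: [0.4536, 0.084, 0.1774]
eef_rot: [[0.992, -0.126, 0.005], [-0.126, -0.992, -0.0], [0.005, -0.0, -1.0]]
contact_force: [-0.3, 0.2, -3.7]
grip_width: 0.0344
grip_force: 61.0
{'time_s': 23.625, 'ee_pos': [0.4536, 0.084, 0.1774], 'contact_force': [-0.2572, 0.2364, -3.7133], 'grip_width': 0.0344, 'grip_force': 60.9883, 'joints': [-4.5728, -5.6192, 112.8189, -0.0009, 72.5324, 92.656]}
[[ 0.992  -0.1258  0.0047]
 [-0.1258 -0.9921 -0.0004]
 [ 0.0047 -0.0002 -1.    ]]
travel [0.2697 0.5777 0.0159] cur yaw -7.23 roll -0.0459
```

```bash
cat >> h.py <<'E'
def wcloud(p):
    f=240/np.tan(np.radians(p["fov_y"])/2); v,u=np.mgrid[0:480,0:640]; dx=u-p["cx"]; dy=v-p["cy"]; r=np.hypot(dx,dy)+1e-9
    t=r/f; z=p["range_z"]; k=np.tan(t)*z/r; X=np.stack([dx*k,dy*k,z],-1)
    W=X@np.array(p["orientation"]).T+np.array(p["position"]); W[z==0]=np.nan; return W
E
python3 -m handwheel '{"travel":[[0.03,0.07,0],[0.08,0.17,0],[0.13,0.28,0],[0.18,0.39,0],[0.23,0.5,0],[0.265,0.57,0],[0.27,0.578,0.015],[0.27,0.578,0.015],[0.27,0.578,0.015]],"roll":[0,-0.02,-0.046,-0.046,-0.046,-0.046,-0.046,-0.046,-0.046]}'
python3 - <<'E'
from h import *
st()
for n,f in(("top",cloud),("wrist",wcloud)):
    p=optics.camera(n); W=f(p); cv2.imwrite(f"pics/{n}3.png",p["image"])
    np.save(f"{n}3.npy",W)
    m=(W[...,2]>.052)&(W[...,2]<.070)&(W[...,0]>.455)&(W[...,0]<.66)&(W[...,1]<-.12)&(W[...,1]>-.5)
    q=W[m]; print(n,len(q),cv2.minAreaRect((q[:,:2]*1000).astype(np.float32)),np.median(q[:,2]))
E
```

```text
time_s: 24.75
ee_pos: [0.5493, -0.218, 0.1671]
eef_rot: [[0.999, -0.053, -0.002], [-0.053, -0.999, 0.001], [-0.002, -0.001, -1.0]]
contact_force: [0.3, -0.1, -3.7]
grip_width: 0.0344
grip_force: 61.2
{'time_s': 24.75, 'ee_pos': [0.5493, -0.218, 0.1671], 'contact_force': [0.2823, -0.087, -3.6705], 'grip_width': 0.0344, 'grip_force': 61.2163, 'joints': [-33.3662, 14.624, 92.539, 0.0163, 72.9527, 59.6543]}
[[ 0.9986 -0.0528 -0.0015]
 [-0.0528 -0.9986  0.0013]
 [-0.0016 -0.0013 -1.    ]]
top 772 ((539.3604736328125, -294.5103759765625), (250.04615783691406, 177.52276611328125), 86.73912048339844) 0.06077226964917448
wrist 7134 ((543.017333984375, -295.3040771484375), (249.83363342285156, 167.43667602539062), 87.01513671875) 0.06174142685903007
```

View pics/wrist3.png

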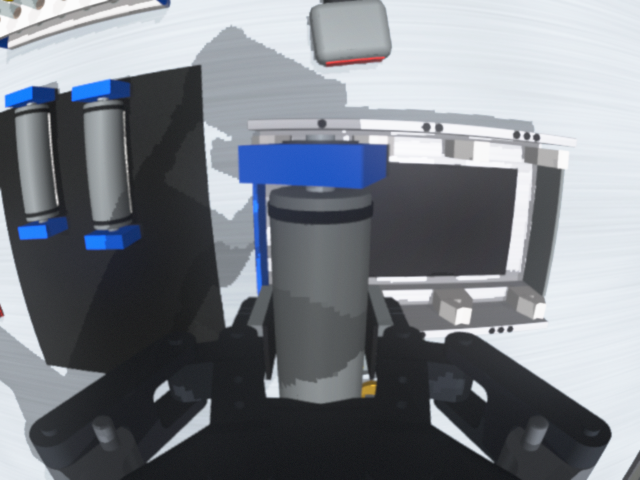

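The roller hovers over station 1 with the foot down and the blocks level. The far flange runs along y≈125–140 px.

Run:
```python
from h import *
for n in("top","wrist"):
    W=np.load(n+"3.npy").reshape(-1,3); W=W[~np.isnan(W[:,0])]
    q=W[(W[:,2]>.054)&(W[:,2]<.067)&(W[:,0]>.5)&(W[:,0]<.66)&(W[:,1]<-.14)&(W[:,1]>-.45)]
    # far flange: outer edge fit
    bins=np.arange(-.41,-.19,.005); e=[]
    for b in bins:
        s=q[(q[:,1]>b)&(q[:,1]<b+.005)]
        if len(s)>2: e.append((b+.0025,np.percentile(s[:,0],98)))
    e=np.array(e); k=np.polyfit(e[:,1-1],e[:,1],1); r=e[:,1]-np.polyval(k,e[:,0]); g=np.abs(r)<.004; k=np.polyfit(e[g,0],e[g,1],1)
    yaw=-np.degrees(np.arctan(k[0])); print(n,"far edge slope-> yaw %.2f"%yaw,"x at y=-.295: %.4f"%np.polyval(k,-.295),"->cx %.4f"%(np.polyval(k,-.295)-.082/np.cos(np.radians(yaw))), np.abs(r[g]).max())
    a=np.radians(-3.1); X=np.array([np.cos(a),np.sin(a)]);Y=np.array([-np.sin(a),np.cos(a)])
    u=(q[:,:2]-[.547,-.295])@X; v=(q[:,:2]-[.547,-.295])@Y
    print("u %.4f v %.4f %.4f"%(np.percentile(u,99.5),np.percentile(v,.5),np.percentile(v,99.5)))
    w=(u<.072)&(u>.05); h=np.histogram(v[w],np.arange(-.13,.131,.004)); print(h[0])
```

```text
top far edge slope-> yaw -3.07 x at y=-.295: 0.6272 ->cx 0.5451 0.0005927521024795546
u 0.0808 v 0.0073 0.1247
[ 0  0  0  0  0  0  0  0  0  0  0  0  0  0  0  0  0  0  0  0  0  0  0  0
  0  0  0  0  0  0  0  0  0  0  0  0  0  0  0  0  0  0  0  0  0  0  0  0
  0  0  0  0  0  0  0  0  0  0  7 13 14 15 11  0  0]
wrist far edge slope-> yaw -3.02 x at y=-.295: 0.6265 ->cx 0.5444 0.00031887389440565794
u 0.0797 v -0.1217 0.1228
[  0   0   0  68  74  71 142   5   0   0   0   0   0   0   0   0   0   0
   0   0   0  59 117  70 131  96   0   0   0   0   0   0   0   0   0   0
   0   0   0  20  40  43  38  50  12   0   0   0   0   0   0   0   0   0
   0   0   0   3  52  52  53  45  19   0   0]
```

```bash
python3 -c "
from h import *
plan(.5477,-.2196,.07,-3.05)"
```

```text
travel [-0.0039  0.0024  0.1958] cur yaw -3.02 roll 0.0004
```

```bash
python3 -m handwheel '{"travel":[[-0.004,0.002,0.05],[-0.004,0.002,0.12],[-0.004,0.002,0.18],[-0.004,0.002,0.196],[-0.004,0.002,0.196],[-0.004,0.002,0.196]],"roll":[0,0,0,0,0,0]}'; python3 -c "
from h import *
plan(.5477,-.2196,.0245,-3.05)"
```

```text
time_s: 25.6
ee_pos: [0.549, -0.2211, 0.0718]
eef_rot: [[0.999, -0.054, 0.003], [-0.054, -0.999, -0.002], [0.003, 0.002, -1.0]]
contact_force: [0.4, 0.5, -2.8]
grip_width: 0.0344
grip_force: 61.2
travel [-0.003  -0.0031  0.0946] cur yaw -3.08 roll -0.0004
```

```bash
python3 -m handwheel '{"travel":[[-0.002,-0.002,0.02],[-0.002,-0.003,0.04],[-0.002,-0.003,0.06],[-0.002,-0.003,0.075],[-0.002,-0.003,0.085],[-0.002,-0.003,0.085]],"roll":[0,0,0,0,0,0]}'; python3 -c "
from h import *
plan(.5477,-.2196,.0239,-3.05)"
```

```text
time_s: 26.35
ee_pos: [0.5471, -0.2189, 0.0271]
eef_rot: [[0.999, -0.054, 0.0], [-0.054, -0.999, 0.0], [0.0, -0.0, -1.0]]
contact_force: [3.6, 0.1, -3.3]
grip_width: 0.0345
grip_force: 61.3
travel [0.0012 0.0013 0.0064] cur yaw -3.11 roll -0.0006
```

```bash
python3 -m handwheel '{"travel":[[0.003,0.001,0.002],[0.004,0.001,0.006],[0.004,0.001,0.006]],"roll":[0,0,0]}'; python3 -m handwheel '{"travel":[[0,0,0],[0,0,0],[0,0,0],[0,0,-0.05],[0,0,-0.15],[0,0,-0.25],[0,0,-0.25]],"roll":[0,0,0,0,0,0,0]}' 57
python3 - <<'E'
from h import *
p=optics.camera("wrist"); W=wcloud(p); cv2.imwrite("pics/w4.png",p["image"])
p=optics.camera("top"); rollers(p)
plan(.612,-.038,.10,-1.9)
E
```

```text
time_s: 26.72
ee_pos: [0.5476, -0.2194, 0.0264]
eef_rot: [[0.999, -0.053, -0.004], [-0.053, -0.999, 0.001], [-0.004, -0.001, -1.0]]
contact_force: [-10.7, 4.5, 16.5]
grip_width: 0.0344
grip_force: 63.4
time_s: 27.6
ee_pos: [0.5518, -0.2215, 0.1548]
eef_rot: [[0.999, -0.054, 0.008], [-0.054, -0.999, -0.006], [0.009, 0.005, -1.0]]
contact_force: [-0.1, 0.2, 0.3]
grip_width: 0.0485
grip_force: 0.0
roller 0.96 [628.7  49.1] [ 39. 140.] yaw -1.4 ztop 0.0427
roller 0.9 [614.3 -37.8] [ 38. 141.] yaw -2.0 ztop 0.0427
roller 0.61 [551. 252.] [143.  39.] yaw 4.0 ztop 0.0433
roller 0.59 [ 546.  -217.9] [ 45. 144.] yaw -7.1 ztop 0.0618
roller 0.58 [547.4 348.9] [141.  42.] yaw 3.0 ztop 0.0431
travel [ 0.1081 -0.3686  0.0965] cur yaw -3.10 roll -0.0133
```

View pics/w4.png

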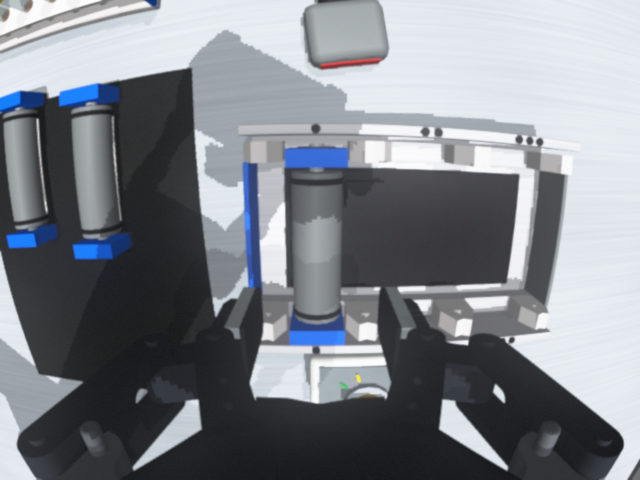

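Roller 3 is seated in station 1: its block is level between the teeth at about (316,155)–(316,330) px. Next is roller 2.

```bash
python3 -m handwheel '{"travel":[[0.03,-0.08,0],[0.06,-0.18,0],[0.09,-0.28,0],[0.11,-0.36,0],[0.112,-0.3686,0.05],[0.112,-0.3686,0.11],[0.112,-0.3686,0.18],[0.112,-0.3686,0.18],[0.112,-0.3686,0.18]],"roll":[0,0,-0.013,-0.013,-0.013,-0.013,-0.013,-0.013,-0.013]}' 64; python3 -c "
from h import *
plan(.6145,-.038,.0052,-1.9)"
```

```text
time_s: 28.88
ee_pos: [0.6148, -0.0386, 0.0596]
eef_rot: [[0.999, -0.034, -0.0], [-0.034, -0.999, 0.0], [-0.0, -0.0, -1.0]]
contact_force: [0.1, -1.2, 0.1]
grip_width: 0.055
grip_force: 0.0
travel [-0.0007 -0.0013  0.1088] cur yaw -1.93 roll -0.0004
```

```bash
python3 -m handwheel '{"travel":[[0,-0.001,0.05],[0,-0.001,0.108],[0,-0.001,0.108]],"roll":[0,0,0]}'
python3 -m handwheel '{"travel":[[0,0,0],[0,0,0],[0,0,0],[0,0,0],[0,0,-0.04],[0,0,-0.12],[0,0,-0.22],[0,0,-0.3],[0,0,-0.3],[0,0,-0.3]],"roll":[0,0,0,0,0,0,0,0,0,0]}' 20
python3 - <<'E'
from h import *
plan(.545,-.2945,.155,-3.05)
E
```

```text
time_s: 29.25
ee_pos: [0.6137, -0.0378, 0.0046]
eef_rot: [[0.999, -0.034, -0.003], [-0.034, -0.999, 0.001], [-0.003, -0.001, -1.0]]
contact_force: [0.3, 0.1, 0.6]
grip_width: 0.0543
grip_force: 0.0
time_s: 30.5
ee_pos: [0.6136, -0.0378, 0.154]
eef_rot: [[0.999, -0.034, -0.003], [-0.034, -0.999, 0.001], [-0.003, -0.001, -1.0]]
contact_force: [-0.8, -0.5, -4.2]
grip_width: 0.0341
grip_force: 60.7
travel [-0.1199  0.5177 -0.002 ] cur yaw -1.92 roll 0.0125
```

```bash
python3 -m handwheel '{"travel":[[-0.02,0.07,0],[-0.04,0.18,0],[-0.065,0.29,0],[-0.09,0.4,0],[-0.115,0.49,0],[-0.121,0.5177,0],[-0.121,0.5177,0.06],[-0.121,0.5177,0.12],[-0.121,0.5177,0.155],[-0.121,0.5177,0.155],[-0.121,0.5177,0.155]],"roll":[0,0.012,0.012,0.012,0.012,0.012,0.012,0.012,0.012,0.012,0.012]}'; python3 -c "
from h import *
plan(.5445,-.2945,.0239,-3.05)"
```

```text
time_s: 31.88
ee_pos: [0.5463, -0.295, 0.0789]
eef_rot: [[0.999, -0.052, 0.001], [-0.052, -0.999, -0.001], [0.001, 0.001, -1.0]]
contact_force: [-0.7, 0.3, -3.1]
grip_width: 0.0339
grip_force: 60.9
travel [-0.0038 -0.0008  0.11  ] cur yaw -2.98 roll 0.0007
```

```bash
python3 -m handwheel '{"travel":[[-0.003,0,0.02],[-0.003,0,0.045],[-0.003,0,0.07],[-0.003,0,0.09],[-0.003,0,0.103],[-0.003,0,0.109],[-0.003,0,0.109]],"roll":[0,0,0,0,0,0,0]}'
```

```text
time_s: 32.75
ee_pos: [0.5439, -0.2947, 0.0267]
eef_rot: [[0.999, -0.052, -0.002], [-0.052, -0.999, 0.001], [-0.002, -0.0, -1.0]]
contact_force: [-11.6, 6.8, 23.0]
grip_width: 0.0341
grip_force: 64.7
```

```bash
python3 -m handwheel '{"travel":[[0,0,0],[0,0,0],[0,0,0],[0,0,-0.05],[0,0,-0.15],[0,0,-0.25],[0,0,-0.25],[0,0,-0.25]],"roll":[0,0,0,0,0,0,0,0]}' 57
python3 - <<'E'
from h import *
p=optics.camera("top"); rollers(p)
plan(.6285,.049,.155,-1.5)
E
```

```text
time_s: 33.75
ee_pos: [0.5437, -0.2943, 0.1476]
eef_rot: [[0.999, -0.052, -0.001], [-0.052, -0.999, 0.001], [-0.001, -0.001, -1.0]]
contact_force: [-1.1, 0.3, -0.3]
grip_width: 0.0484
grip_force: 0.0
roller 0.97 [627.7  49.5] [ 38. 141.] yaw -2.0 ztop 0.0427
roller 0.85 [ 546.8 -218.8] [ 41. 143.] yaw -1.6 ztop 0.0616
roller 0.71 [551.2 252.5] [144.  41.] yaw 4.3 ztop 0.0433
roller 0.63 [ 542.9 -295.7] [ 41. 140.] yaw -3.3 ztop 0.0616
roller 0.62 [546.9 348.6] [143.  41.] yaw 2.4 ztop 0.0432
travel [ 0.1346 -0.6936 -0.0164] cur yaw -3.01 roll -0.0168
```

```bash
python3 -m handwheel '{"travel":[[0.01,-0.06,0],[0.03,-0.17,0],[0.05,-0.28,0],[0.07,-0.39,0],[0.09,-0.5,0],[0.115,-0.6,0],[0.1346,-0.6936,0],[0.1346,-0.6936,0.06],[0.1346,-0.6936,0.12],[0.1346,-0.6936,0.17],[0.1346,-0.6936,0.17]],"roll":[0,0,-0.015,-0.015,-0.015,-0.015,-0.015,-0.015,-0.015,-0.015,-0.015]}' 64; python3 -c "
from h import *
plan(.628,.049,.0055,-1.8)"
```

```text
time_s: 35.22
ee_pos: [0.6262, 0.0485, 0.0592]
eef_rot: [[1.0, -0.029, -0.008], [-0.029, -1.0, 0.001], [-0.008, -0.001, -1.0]]
contact_force: [-0.0, -0.0, -0.5]
grip_width: 0.0547
grip_force: 0.0
travel [ 0.0045 -0.001   0.1074] cur yaw -1.65 roll 0.0016
```

```bash
python3 -m handwheel '{"travel":[[0.002,-0.001,0.05],[0.002,-0.001,0.106],[0.002,-0.001,0.106]],"roll":[0,0,0]}'
python3 -m handwheel '{"travel":[[0,0,0],[0,0,0],[0,0,0],[0,0,0],[0,0,-0.04],[0,0,-0.12],[0,0,-0.22],[0,0,-0.3],[0,0,-0.3],[0,0,-0.3]],"roll":[0,0,0,0,0,0,0,0,0,0]}' 20
python3 - <<'E'
from h import *
plan(.541,-.3694,.155,-3.05)
E
```

```text
time_s: 35.6
ee_pos: [0.6285, 0.0488, 0.0086]
eef_rot: [[1.0, -0.029, -0.005], [-0.029, -1.0, 0.001], [-0.005, -0.0, -1.0]]
contact_force: [0.2, 0.9, 0.4]
grip_width: 0.0546
grip_force: 0.0
time_s: 36.85
ee_pos: [0.6293, 0.0487, 0.1588]
eef_rot: [[1.0, -0.029, -0.003], [-0.029, -1.0, 0.0], [-0.003, -0.0, -1.0]]
contact_force: [0.0, 0.5, -2.5]
grip_width: 0.0342
grip_force: 60.6
travel [-0.1523  0.841   0.0079] cur yaw -1.66 roll 0.0155
```

```bash
python3 -m handwheel '{"travel":[[-0.01,0.06,0],[-0.03,0.17,0],[-0.05,0.28,0],[-0.07,0.39,0],[-0.09,0.5,0],[-0.11,0.61,0],[-0.13,0.72,0],[-0.15,0.81,0],[-0.151,0.841,0.04],[-0.151,0.841,0.1],[-0.151,0.841,0.155],[-0.151,0.841,0.155]],"roll":[0,0.015,0.015,0.015,0.015,0.015,0.015,0.015,0.015,0.015,0.015,0.015]}';  python3 - <<'E'
from h import *
p=optics.camera("wrist"); cv2.imwrite("pics/w5.png",p["image"])
print(telemetry.get_state()["contact_force"])
plan(.542,-.3694,.0285,-3.05)
E
```

```text
time_s: 38.35
ee_pos: [0.5398, -0.3665, 0.0771]
eef_rot: [[0.999, -0.053, -0.008], [-0.053, -0.999, 0.008], [-0.008, -0.007, -1.0]]
contact_force: [-0.3, 0.1, -3.3]
grip_width: 0.0337
grip_force: 60.6
[ 0.0879 -0.212  -1.9752]
travel [0.0024 0.0035 0.1025] cur yaw -3.00 roll 0.0005
```

View pics/w5.png

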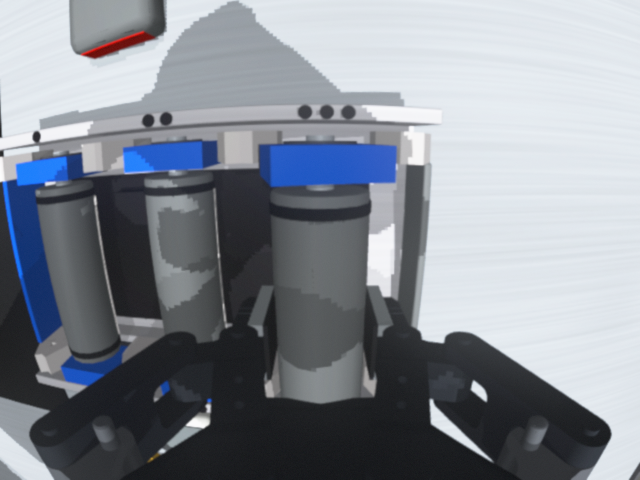

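The roller hangs above station 3, under the three dots at (325,112). I'll lower it now.

```bash
python3 -m handwheel '{"travel":[[0.001,0.002,0.02],[0.001,0.002,0.045],[0.001,0.002,0.07],[0.001,0.002,0.09],[0.001,0.002,0.1],[0.001,0.002,0.103],[0.001,0.002,0.103]],"roll":[0,0,0,0,0,0,0]}'
```

```text
time_s: 39.28
ee_pos: [0.5436, -0.3708, 0.0317]
eef_rot: [[0.999, -0.052, 0.001], [-0.052, -0.999, -0.001], [0.001, 0.001, -1.0]]
contact_force: [0.6, 0.3, -3.0]
grip_width: 0.034
grip_force: 60.9
```

```bash
python3 -m handwheel '{"travel":[[-0.002,0,0.005],[-0.002,-0.002,0.01],[-0.002,-0.002,0.01]],"roll":[0,0,0]}'
```

```text
time_s: 39.65
ee_pos: [0.5436, -0.3711, 0.0312]
eef_rot: [[0.999, -0.052, 0.002], [-0.052, -0.999, -0.003], [0.002, 0.003, -1.0]]
contact_force: [-7.5, 4.9, 18.8]
grip_width: 0.0337
grip_force: 63.0
```

```bash
python3 -m handwheel '{"travel":[[0,0,0],[0,0,0],[0,0,0],[0,0,-0.05],[0,0,-0.15],[0,0,-0.25],[0,0,-0.34],[0,0,-0.34],[0,0,-0.34]],"roll":[0,0,0,0,0,0,0,0,0]}' 57; python3 -c "
from h import *
plan(.425,-.252,.2,84)"
```

```text
time_s: 40.78
ee_pos: [0.5421, -0.3692, 0.1955]
eef_rot: [[0.999, -0.052, -0.001], [-0.052, -0.999, 0.001], [-0.001, -0.001, -1.0]]
contact_force: [-0.0, -0.6, -0.5]
grip_width: 0.0486
grip_force: 0.0
travel [-0.2461 -0.2219 -0.0086] cur yaw -3.01 roll -0.9668
```

```bash
python3 -m handwheel '{"travel":[[-0.05,-0.05,-0.01],[-0.1,-0.1,-0.01],[-0.15,-0.14,-0.01],[-0.2,-0.18,-0.01],[-0.246,-0.22,-0.01],[-0.246,-0.222,-0.01],[-0.246,-0.222,-0.01],[-0.246,-0.222,-0.01],[-0.246,-0.222,-0.01],[-0.246,-0.222,-0.01],[-0.246,-0.222,-0.01]],"roll":[-0.1,-0.21,-0.32,-0.43,-0.54,-0.65,-0.76,-0.87,-0.967,-0.967,-0.967]}' 70
python3 - <<'E'
from h import *
st(); p=optics.camera("wrist"); W=wcloud(p); cv2.imwrite("pics/w6.png",p["image"])
m=(W[...,2]>.09)&(W[...,2]<.125)&(np.abs(W[...,0]-.425)<.04)&(np.abs(W[...,1]+.252)<.04)
q=W[m]; print(len(q),cv2.minAreaRect((q[:,:2]*1000).astype(np.float32)))
q=q[q[:,2]>.11]; print(len(q),cv2.minAreaRect((q[:,:2]*1000).astype(np.float32)) if len(q)>3 else 0)
p=optics.camera("top"); rollers(p); W=cloud(p)
E
```

```text
time_s: 42.15
ee_pos: [0.4249, -0.2518, 0.2003]
eef_rot: [[0.107, 0.994, -0.001], [0.994, -0.107, 0.001], [0.001, -0.002, -1.0]]
contact_force: [-0.9, -0.2, -0.2]
grip_width: 0.0599
grip_force: 0.0
{'time_s': 42.15, 'ee_pos': [0.4249, -0.2518, 0.2003], 'contact_force': [-0.9494, -0.2472, -0.2058], 'grip_width': 0.0599, 'grip_force': 0.0, 'joints': [-44.7022, -1.5173, 106.2164, 0.0022, 75.4207, -38.5798]}
[[ 0.1067  0.9943 -0.0015]
 [ 0.9943 -0.1067  0.0015]
 [ 0.0013 -0.0016 -1.    ]]
797 ((420.98016357421875, -252.37071228027344), (33.229087829589844, 9.712432861328125), 83.46627807617188)
708 ((420.9519348144531, -252.7214813232422), (32.523197174072266, 9.70496940612793), 83.54691314697266)
roller 0.93 [548.8 347.5] [143.  42.] yaw 0.9 ztop 0.0435
roller 0.85 [552.  252.8] [142.  41.] yaw 3.6 ztop 0.0435
roller 0.74 [ 545.2 -220.3] [ 41. 139.] yaw -3.1 ztop 0.0615
roller 0.58 [ 543.2 -295.4] [ 40. 139.] yaw -3.4 ztop 0.0616
```

View pics/w6.png

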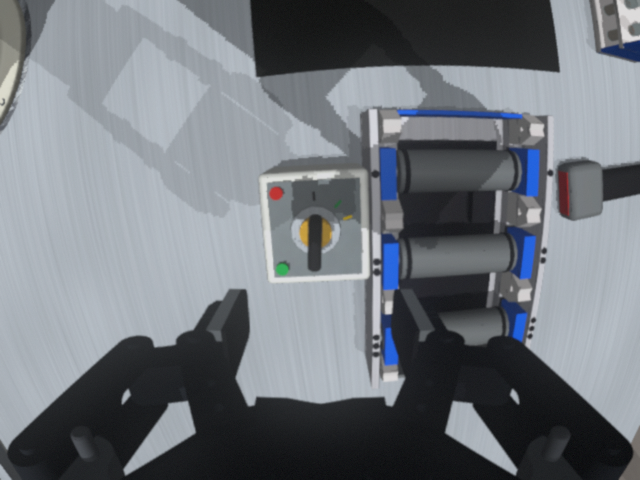

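The image shows the three rollers seated in the track. The key bow is centred at about (316,240) px, which is (0.421,-0.2525) m.

```bash
python3 -c "
from h import *
plan(.421,-.2525,.083,83.5)"
```

```text
travel [-0.0018 -0.0082  0.2361] cur yaw 83.95 roll 0.0050
```

```bash
python3 -m handwheel '{"travel":[[-0.002,-0.008,0.05],[-0.002,-0.008,0.12],[-0.002,-0.008,0.18],[-0.002,-0.008,0.22],[-0.002,-0.008,0.235],[-0.002,-0.008,0.235]],"roll":[0.005,0.005,0.005,0.005,0.005,0.005]}' 70 60; python3 -m handwheel '{"travel":[[0,0,0],[0,0,0],[0,0,0],[0,0,0],[0,0,0],[0,0,0]],"roll":[0,0,0,0,0,0]}' 0 60; python3 -c "
from h import *
s=st(); print(s['moment'])"
```

```text
time_s: 43.05
ee_pos: [0.4213, -0.2528, 0.0839]
eef_rot: [[0.112, 0.994, -0.0], [0.994, -0.112, 0.0], [0.0, -0.0, -1.0]]
contact_force: [-0.5, -0.4, 0.2]
grip_width: 0.0595
grip_force: 0.0
time_s: 43.8
ee_pos: [0.4212, -0.2531, 0.0846]
eef_rot: [[0.112, 0.994, -0.0], [0.994, -0.112, -0.001], [-0.001, -0.0, -1.0]]
contact_force: [-3.5, 1.3, 6.3]
grip_width: 0.0081
grip_force: 58.6
{'time_s': 43.8, 'ee_pos': [0.4212, -0.2531, 0.0846], 'contact_force': [-3.4784, 1.322, 6.2623], 'grip_width': 0.0081, 'grip_force': 58.6207, 'joints': [-45.1033, 6.5768, 112.1254, -0.0441, 61.2917, -38.6683]}
[[ 0.1117  0.9937 -0.0004]
 [ 0.9937 -0.1117 -0.0006]
 [-0.0006 -0.0003 -1.    ]]
[0.0919 0.5827 0.1012]
```

```bash
python3 -m handwheel '{"travel":[[0,0,0],[0,0,0],[0,0,0],[0,0,0],[0,0,0],[0,0,0],[0,0,0],[0,0,0],[0,0,0],[0,0,0],[0,0,0]],"roll":[0.08,0.17,0.26,0.35,0.44,0.53,0.62,0.7,0.76,0.8,0.8]}' 0 80; python3 -c "
from h import *
s=st(); print(s['moment'])"
```

```text
time_s: 45.18
ee_pos: [0.4203, -0.2524, 0.0846]
eef_rot: [[0.979, 0.205, -0.003], [0.205, -0.979, 0.0], [-0.003, -0.001, -1.0]]
contact_force: [-6.7, 3.9, 10.8]
grip_width: 0.0076
grip_force: 90.2
{'time_s': 45.175, 'ee_pos': [0.4203, -0.2524, 0.0846], 'contact_force': [-6.713, 3.8865, 10.7934], 'grip_width': 0.0076, 'grip_force': 90.1752, 'joints': [-45.0649, 6.5499, 112.1552, -0.1432, 61.4511, 33.1791]}
[[ 0.9788  0.2049 -0.0035]
 [ 0.2049 -0.9788  0.0004]
 [-0.0033 -0.0011 -1.    ]]
[0.5779 1.1772 1.5592]
```

```bash
python3 -m handwheel '{"travel":[[0,0,0],[0,0,0],[0,0,0]],"roll":[0.012,0.022,0.022]}' 0 80; python3 -c "
from h import *
s=st(); print(s['moment']); p=optics.camera('wrist'); cv2.imwrite('pics/w7.png',p['image'][240:480,180:460])"
```

```text
time_s: 45.55
ee_pos: [0.4203, -0.2524, 0.0847]
eef_rot: [[0.985, 0.173, -0.004], [0.173, -0.985, -0.0], [-0.004, -0.001, -1.0]]
contact_force: [-7.0, 3.2, 10.1]
grip_width: 0.0076
grip_force: 104.6
{'time_s': 45.55, 'ee_pos': [0.4203, -0.2524, 0.0847], 'contact_force': [-7.0438, 3.1959, 10.0956], 'grip_width': 0.0076, 'grip_force': 104.6009, 'joints': [-45.0474, 6.5455, 112.1508, -0.1712, 61.4538, 35.0789]}
[[ 0.9849  0.1729 -0.0037]
 [ 0.1729 -0.9849 -0.    ]
 [-0.0037 -0.0006 -1.    ]]
[0.6294 1.1426 2.0505]
```

View pics/w7.png

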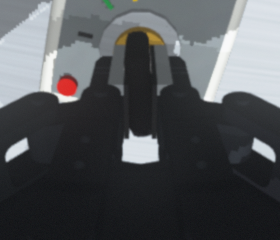

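The moment rises steeply, so the key is at the start stop. I'll open the gripper so it springs back to run.

```bash
python3 -m handwheel '{"travel":[[0,0,0],[0,0,0],[0,0,0],[0,0,0],[0,0,0],[0,0,-0.05],[0,0,-0.15],[0,0,-0.24],[0,0,-0.3],[0,0,-0.3],[0,0,-0.3]],"roll":[0,0,0,0,0,0,0,0,0,0,0]}' 90
python3 - <<'E'
from h import *
st(); p=optics.camera("wrist"); W=wcloud(p)
m=(W[...,2]>.105)&(W[...,2]<.125)&(np.abs(W[...,0]-.421)<.03)&(np.abs(W[...,1]+.252)<.03)
q=W[m]; print("key",len(q),cv2.minAreaRect((q[:,:2]*1000).astype(np.float32)) if len(q)>5 else 0)
p=optics.camera("top"); rollers(p); W=cloud(p)
m=(W[...,2]>.105)&(W[...,2]<.125)&(np.abs(W[...,0]-.421)<.03)&(np.abs(W[...,1]+.252)<.03)
q=W[m]; print("keytop",len(q),cv2.minAreaRect((q[:,:2]*1000).astype(np.float32)) if len(q)>5 else 0)
p=optics.camera("scene"); cv2.imwrite("pics/s8.png",cv2.resize(p["image"][190:400,50:530],(800,350))); rollers(p)
plan(.36,-.25,.25)
E
```

```text
time_s: 46.98
ee_pos: [0.4208, -0.2524, 0.2327]
eef_rot: [[0.986, 0.167, -0.001], [0.167, -0.986, 0.001], [-0.001, -0.002, -1.0]]
contact_force: [0.2, 0.0, -1.4]
grip_width: 0.0767
grip_force: 0.0
{'time_s': 46.975, 'ee_pos': [0.4208, -0.2524, 0.2327], 'contact_force': [0.1918, 0.0171, -1.3968], 'grip_width': 0.0767, 'grip_force': 0.0, 'joints': [-45.0949, -3.6205, 104.5059, 0.0019, 79.2213, 35.3156]}
[[ 0.986   0.1666 -0.0013]
 [ 0.1666 -0.986   0.0013]
 [-0.0011 -0.0015 -1.    ]]
key 612 ((420.94512939453125, -253.371337890625), (34.24778747558594, 9.519980430603027), 44.375980377197266)
roller 0.84 [ 545.4 -220.3] [ 40. 140.] yaw -3.0 ztop 0.0614
roller 0.79 [552.2 252.7] [142.  41.] yaw 3.6 ztop 0.0433
roller 0.79 [546.8 348.7] [142.  41.] yaw 2.5 ztop 0.0432
roller 0.72 [ 542.3 -370.9] [ 42. 143.] yaw -2.3 ztop 0.0615
roller 0.6 [ 544.6 -294.9] [ 45. 142.] yaw -0.5 ztop 0.0613
keytop 97 ((422.835693359375, -252.53778076171875), (33.238128662109375, 9.309633255004883), 42.4720573425293)
roller 0.89 [ 542.2 -370.3] [ 41. 143.] yaw -2.8 ztop 0.0592
roller 0.8 [550.3 347.9] [140.  41.] yaw 1.2 ztop 0.0404
roller 0.77 [ 548.2 -293.8] [ 39. 150.] yaw -3.3 ztop 0.0592
roller 0.72 [552.  253.8] [142.  42.] yaw 3.9 ztop 0.0406
roller 0.57 [ 549.3 -218.7] [ 39. 151.] yaw -3.0 ztop 0.0594
travel [-0.1192 -0.025  -0.0344] cur yaw 9.59
```

View pics/s8.png

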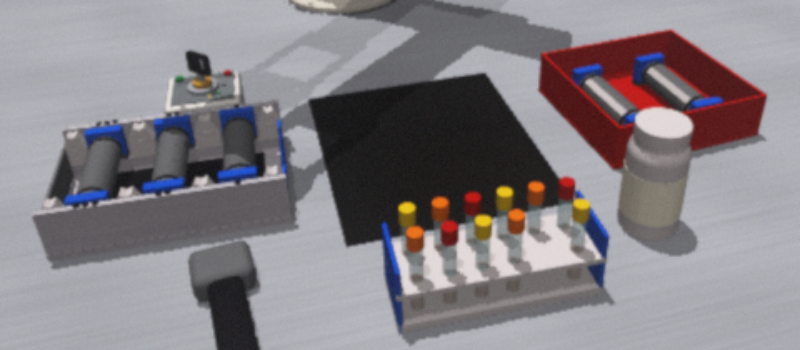

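```bash
python3 -c "
from plant import order
print(order.sign_off())"
```

```text
the job is handed in; nothing more can be done
None
```

The job is handed in after about 47 s: the two binding rollers are in the red bin and the three free ones are fully seated in stations 1, 2 and 3. The key was turned to its start stop and let go; it sprang back about 40° short of that stop's far side from off, against 43° nominal for run, which is within my measuring error.

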